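# Unlock the shutter and hover the vial over the heater well

## Robot

A 6-joint arm with a two-finger parallel gripper is mounted at the origin on the work surface. World frame = base frame: x ahead of the robot, y to its left, z up, the work surface at z = 0. Lengths are in m, angles in rad, forces in N, time in s.
With the tool pointing down it reaches from about 0.225 to 0.875 m from the base axis. Payload 3.4 kg.
Tool frame: the origin (TCP) lies on the centre line of the jaws, within the pads' length; the fingertips stand 22 mm ahead of it and the grasp point (between the pads) lies 3 mm ahead of it; z points along the fingers, y is the line along which they close (so a half turn about z gives the same grasp; the last joint's range is limited). The gripper opens to 85 mm and grips with 20 to 120 N. Pads are 22 mm wide; open, the fingers measure 114 mm over their backs; the gripper's body (76 mm by 85 mm) begins 54 mm behind the grasp point. The pads swing forward as they close: fully open they stand 13 mm farther back than shut.
Start: joints at [-1.308, 0.276, 1.505, -0, 1.361, -0.121], TCP at [0.215, -0.533, 0.253] pointing down, gripper open.
Joint ranges: [-2.89, 2.89], [-0.75, 2.08], [0.22, 2.7], [-1.18, 4.32], [0.11, 2.71], [-2.7, 2.7]. Speed limits (rad/s): [2.57, 2.57, 3.14, 3.14, 3.14, 3.14].

## Interface

Orientations are given as a unit quaternion [w, x, y, z].
In Python, from rig import readout, optics, ticket gives the robot as it stands. The module is installed in compiled form; this text tells all that it offers.
- The arm moves only by the shell command python3 -m handwheel 'ROWS' [OPENING] [FORCE]. ROWS is rows parted by semicolons, their numbers by spaces, 1 to 5 of them, each of 4 numbers: dx, dy, dz in m, then a turn about the tool's z in rad; each row shifts and turns the commanded pose from where the row before left it, along the tool's axes as they then stand; what a row does not reach is not made up. A row lasts 1/12 s, in which the tool goes at most 0.0417 m and 0.125 rad, less where a joint would pass 70% of its speed; a pose out of reach is approached as far as the arm can. OPENING is the finger opening in m, set as the command begins (- or left out keeps the last). The fingers move at their own pace and stop on an object; FORCE is the grip in N (left out, the last holds). Time passes only in rows, so rows that do not move let the fingers close. It prints the time, the measured TCP pose, the force, the opening and the grip force at its end.
- readout.get_state(): the state, without advancing time (a new reading comes with each control period).
- optics.get_image(name): name is "scene" or "side" or "wrist"; returns a dict with "img" (400x640x3 uint8, red, green, blue), "camera_matrix" (3x3 intrinsics, pixels), "T" (4x4, takes a point from camera to world coordinates); the wrist camera has in their place "hand_eye" (4x4, takes a point from camera to tool coordinates, whose origin is the TCP and whose axes are the flange's). Camera axes: x right, y down, z forward; pixel columns grow to the right and rows downward; lengths in m; the calibration is good to about 2 mm. A picture is of the moment at which its call begins: read the wrist's pose just before it. There is no depth.
- ticket.sign_off(): hands the job in; it is judged then, once.
The state is a dict: "clock": time; "qpos": joint angles; "qd": joint speeds; "effort": joint torques, N m; "position": TCP position; "ee_rot": TCP orientation; "contact_force": force on the tool from outside, world axes, zero at the start; "moment": the same for the moment, N m; "width": finger opening in m; "gripper_force": force on a finger pad.
Only numpy, scipy, OpenCV 4.12 (cv2) and the standard library are available. Lean on these libraries where they do the work, as an engineer would, in place of code of your own. Each camera call takes 0.05 s, during which the arm holds its last target. There are 200 camera calls.

## Task

Take the key from its stand, push it fully into the slot of the lock drum on the vial heater and turn it clockwise (seen from above) as far as it goes, so that the shutter swings off the well; leave the key in the lock. Then carry the tall vial from the rack over the tops of the bottles in the caddy, without touching them or the heater, and finish while still holding it, still and upright, centred over the well with its bottom about 1 cm above the mouth. Leave the short vials and everything else on the bench where they are.

Things in the scene. Friction and masses are not known exactly. Their poses are not given: they have to be found in the camera images.
- heater: Fixed dry-block vial heater, a box 140 (x) x 200 (y) x 90 mm high, blue sides and flat white top. It stands on one side of the bottle caddy (left or right, it varies). Origin: centre of its underside, z up. On its top: the lock drum centred at y = -40 mm and the well centred at y = +40 mm of its own frame.
- well (a point): Centre of the mouth of the heater's only well, level with the heater's top (90 mm above the bench): a round vertical hole 28 mm across, 45 mm deep. At the start it is covered by the shutter.
- slot (a point): Centre of the key slot's mouth, on top of the steel lock drum (44 mm across, top 24 mm above the heater's top, 114 mm above the bench). Turns with the drum. x = the slot's long side, z up. Slot 16.6 (x) x 8.4 mm (y), 20 mm deep, 1 mm chamfers. The shutter blade, a 24 mm wide steel strip 2 to 6 mm above the heater's top, points along +y and ends in a 36 mm disc centred 80 mm from the drum's axis.
- shutter (a joint): Turn of drum and shutter, rad: 0 = blade square over the well, grows clockwise seen from above to a hard stop at 1.3 (open, blade swung off the well towards the heater's +x). It starts between 0 and 0.2, turns stiffly (0.06 N m) and stays where it is left. The key has about 0.17 rad of play in the slot each way.
- key: Loose key, 30 g, upright in its stand. Origin: centre of the blade's tip, z up. Steel blade 14 (x) x 6 mm (y), 18 mm long, lowest 4 mm thinned to 11.5 x 3.6; above it, z = 18 to 58 mm, a flat black head 30 (x) x 10 mm (y), to be gripped across its 10 mm (y). Fully in, the head's underside rests on the drum's top (origin 18 mm below the slot's mouth). Either way round fits.
- key_stand: Fixed grey block 44 x 44 x 50 mm high near the far end of the bottle caddy; the key stands in a 16.6 x 8.4 mm slot in its top, the head's underside resting on the block's top. Origin: centre of its underside.
- tall_vial: The tall amber crimp-cap vial: 23 mm across, 75 mm high, aluminium cap 21 mm across on the top 7 mm, 8.5 mm radius neck just below it, straight wall from 0 to 61 mm. About 35 g (25 to 50). Loose, upright in one of the rack's three holes (which one varies). Origin: centre of its underside, z up.
- short_vial_a: A short amber crimp-cap vial, 23 mm across, 46 mm high, in another hole of the rack. Not to be moved. Origin: centre of its underside.
- short_vial_b: The other short vial, the same as short_vial_a.
- vial_rack: Fixed white rack, 60 (x) x 200 (y) x 18 mm high, on the other side of the caddy from the heater, with three holes 26.5 mm across and 12 mm deep at y = -65, 0 and +65 mm; a vial's bottom is 6 mm above the bench. Origin: centre of its underside.
- bottle_caddy: Fixed white caddy, 270 (x) x 70 mm (y), with three bottles in a row along x, red screw caps, 132 mm high in all. It stands between heater and rack, its length pointing away from the robot. Origin: centre of its underside. The vial must pass above it.
- cap_jar: Jar 60 mm across, 65 mm high, on the bench (origin: centre of underside). Not to be moved.
- weigh_dish: Small aluminium dish 70 mm across, 20 mm high (origin: centre of underside). Not to be moved.
- spatula: Spatula 170 mm long lying on the bench, at the left. Not to be moved.
- beaker: Glass beaker 64 mm across, 80 mm high (origin: centre of underside). Not to be moved.
- timer: White bench timer, a flat box 65 x 60 x 22 mm (origin: centre of underside). Not to be moved.

How it is judged:
By the outcome, as a careful person would: the job done as asked, in the order asked, and still so for the second after the job is handed in, while the arm keeps its last pose, push and grip.
It also fails if it takes over 61 s, if anything falls off the work surface, if the arm or the gripper's body presses on something with over 40 N, if the wrist force passes 120 N, or if a joint passes its speed limit or range.

## Working session

There is one attempt and no reset: what is moved stays moved. The work goes in short steps, Python scripts to look and compute and a shell command to move; the robot and the scene stay as the last step left them, time stands still between calls to the robot, and variables do not carry over. Pictures are saved under pics/ and viewed, at most 10 in all, crops included, and the job is handed in when it is done.

```bash
mkdir -p pics; python3 - <<'E'
from rig import readout, optics
import cv2,pickle,numpy as np
s=readout.get_state();print(s)
d={}
for n in ("scene","side","wrist"):
    d[n]=optics.get_image(n);cv2.imwrite(f"pics/{n}0.png",d[n]["img"][:,:,::-1])
    for k in d[n]:
        if k!="img":print(n,k,np.round(d[n][k],4).tolist())
pickle.dump(d,open("d0.pkl","wb"))
E
```

```text
{'clock': 0.0, 'qpos': array([-1.30800688e+00,  2.76595552e-01,  1.50617338e+00,  2.01001742e-05,
        1.36071241e+00, -1.20983908e-01]), 'qd': array([-9.71418848e-04,  7.31851404e-05,  7.16613518e-04, -1.19037483e-03,
       -1.94990760e-03,  4.13233335e-04]), 'effort': array([-1.94170225e-04, -4.16777802e+01, -2.45806110e+01, -3.37423062e-04,
        1.11656031e-02, -1.01437263e-05]), 'position': array([ 0.21516865, -0.53267197,  0.25242333]), 'ee_rot': array([-9.42668749e-04,  9.81646136e-01,  1.90709129e-01, -5.70981615e-05]), 'contact_force': array([ 0.02274001, -0.05116165, -1.00379185]), 'moment': array([-0.01459021, -0.0798706 ,  0.01551287]), 'gripper_force': 0.0, 'width': 0.08533753903115082}
scene camera_matrix [[440.8651, 0.0, 313.3145], [0.0, 440.8651, 197.3256], [0.0, 0.0, 1.0]]
scene T [[-0.5236, 0.6244, -0.5796, 1.2705], [0.8519, 0.3803, -0.36, 0.3958], [-0.0044, -0.6823, -0.7311, 0.9599], [0.0, 0.0, 0.0, 1.0]]
side camera_matrix [[404.6557, 0.0, 315.5722], [0.0, 404.6557, 195.7516], [0.0, 0.0, 1.0]]
side T [[-0.9557, -0.2337, 0.1788, 0.3395], [-0.2939, 0.7283, -0.619, 0.8227], [0.0144, -0.6442, -0.7647, 1.1518], [0.0, 0.0, 0.0, 1.0]]
wrist camera_matrix [[313.7967, 0.0, 320.2578], [0.0, 313.7967, 201.9033], [0.0, 0.0, 1.0]]
wrist hand_eye [[0.0002, -0.966, -0.2586, 0.065], [1.0, 0.0004, -0.0007, 0.0001], [0.0008, -0.2586, 0.966, -0.1208], [0.0, 0.0, 0.0, 1.0]]
```

View pics/scene0.png

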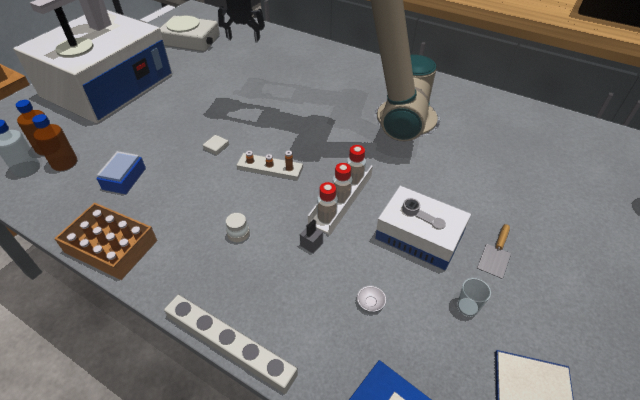

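View pics/side0.png

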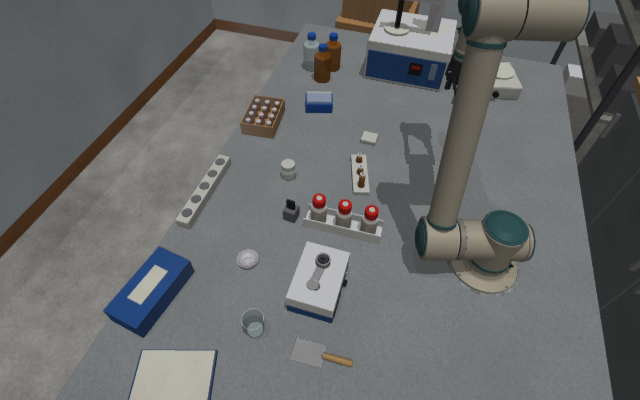

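The scene view shows the heater on the left (robot's +y) with its drum at scene (411,205), side (322,260), and the blade pointing towards the robot's left. The key's black head is at scene (311,227), side (291,205). The tall vial is the rack's robot-side one, at scene (289,160), side (362,180). The bottle caps are red.

```bash
cat > h.py <<'E'
import numpy as np,cv2,pickle
from scipy.spatial.transform import Rotation as R
def pose(s):
    T=np.eye(4);q=s["ee_rot"];T[:3,:3]=R.from_quat([q[1],q[2],q[3],q[0]]).as_matrix();T[:3,3]=s["position"];return T
def grab(n,name=None):
    from rig import readout,optics
    s=readout.get_state();d=optics.get_image(n)
    if n=="wrist": d["T"]=pose(s)@d["hand_eye"]
    if name: cv2.imwrite(f"pics/{name}.png",d["img"][:,:,::-1]);pickle.dump(d,open(f"pics/{name}.pkl","wb"))
    return d
def ray(d,p):
    v=d["T"][:3,:3]@np.linalg.inv(d["camera_matrix"])@[p[0],p[1],1];return d["T"][:3,3],v/np.linalg.norm(v)
def plane(d,p,z):
    o,v=ray(d,p);return o+v*(z-o[2])/v[2]
def tri(*dp):
    A=0;b=0
    for d,p in dp:
        o,v=ray(d,p);M=np.eye(3)-np.outer(v,v);A=A+M;b=b+M@o
    return np.linalg.solve(A,b)
def proj(d,P):
    c=np.linalg.inv(d["T"])@np.r_[P,1];k=d["camera_matrix"]@c[:3];return k[:2]/k[2]
def blobs(m,amin=30):
    n,l,st,c=cv2.connectedComponentsWithStats(m.astype(np.uint8));return [(st[i].tolist(),c[i].round(1).tolist()) for i in range(1,n) if st[i,4]>=amin]
E
python3 - <<'E'
from h import *
d=pickle.load(open("d0.pkl","rb"));a,b=d["scene"],d["side"]
for n,p,q in [("key",(311,227),(291,205)),("drum",(411,205),(322,260)),("disc",(439,223),(313,285)),("vial cap",(289,153),(362,175))]: print(n,tri((a,p),(b,q)).round(3))
for n,x in (("scene",a),("side",b)):
    h=cv2.cvtColor(x["img"],cv2.COLOR_RGB2HSV);m=((h[...,0]<6)|(h[...,0]>174))&(h[...,1]>170)&(h[...,2]>120)
    for s,c in blobs(m): print(n,s,c,plane(x,c,.125).round(3))
    m=(h[...,2]>185)&(h[...,1]<30)
    r=(slice(180,260),slice(370,475)) if n=="scene" else (slice(240,320),slice(280,355))
    g=np.zeros(m.shape,np.uint8);g[r]=m[r]
    cs=max(cv2.findContours(g,0,1)[0],key=cv2.contourArea)
    q=cv2.boxPoints(cv2.minAreaRect(cs));e=cv2.approxPolyDP(cv2.convexHull(cs),6,True)[:,0]
    P=np.array([plane(x,p,.09)[:2] for p in e]);print(n,"top",e.tolist(),P.round(3).tolist(),P.mean(0).round(3))
E
```

```text
key [0.66  0.01  0.071]
drum [0.491 0.21  0.111]
disc [0.495 0.29  0.095]
vial cap [ 0.458 -0.192  0.081]
scene [350, 145, 15, 10, 84] [356.7, 150.0] [ 0.385 -0.006  0.125]
scene [336, 163, 15, 11, 97] [343.1, 168.3] [ 0.473 -0.003  0.125]
scene [320, 182, 16, 12, 104] [327.5, 188.4] [ 0.562 -0.     0.125]
scene top [[400, 186], [470, 214], [452, 250], [379, 218]] [[0.42, 0.149], [0.419, 0.347], [0.555, 0.346], [0.555, 0.151]] [0.487 0.248]
side [313, 194, 12, 10, 62] [318.5, 198.8] [0.567 0.001 0.125]
side [339, 200, 13, 10, 66] [344.7, 204.6] [ 0.478 -0.001  0.125]
side [365, 206, 13, 10, 68] [371.5, 210.6] [ 0.389 -0.004  0.125]
side top [[308, 243], [348, 253], [332, 310], [287, 297]] [[0.554, 0.155], [0.425, 0.152], [0.423, 0.345], [0.555, 0.346]] [0.489 0.25 ]
```

```bash
M="python3 -m handwheel"; python3 -m handwheel '.0341 -.02 0 0;.0341 -.02 0 0;.0341 -.02 0 0;.0341 -.02 0 0;.0341 -.02 0 0'
python3 -m handwheel '.0341 -.02 0 0;.0341 -.02 0 0;.0341 -.02 0 0;.0341 -.02 0 0;.0341 -.02 0 0'
python3 -m handwheel '.0341 -.02 0 0;.0341 -.02 0 0;.0341 -.02 0 0;.0341 -.02 0 0;.0341 -.02 0 0'
python3 -m handwheel '.0341 -.02 0 0;.0341 -.02 0 0;0 0 0 0;0 0 0 0'
python3 - <<'E'
from h import *
grab("wrist","w1")
E
```

```text
clock: 0.57
position: [0.3365, -0.375, 0.253]
ee_rot: [-0.0, 0.982, 0.19, -0.0]
contact_force: [0.6, 0.8, -0.0]
width: 0.0856
gripper_force: 0.0
clock: 0.98
position: [0.4573, -0.2182, 0.2532]
ee_rot: [0.0, 0.982, 0.191, -0.0]
contact_force: [1.0, -0.2, -0.5]
width: 0.0852
gripper_force: 0.0
clock: 1.4
position: [0.578, -0.0616, 0.2531]
ee_rot: [0.0, 0.982, 0.191, -0.0]
contact_force: [0.0, -0.5, 0.5]
width: 0.0856
gripper_force: 0.0
clock: 1.73
position: [0.6261, 0.0009, 0.2522]
ee_rot: [-0.0, 0.981, 0.192, -0.001]
contact_force: [-0.8, -0.2, 1.2]
width: 0.085
gripper_force: 0.0
```

View pics/w1.png

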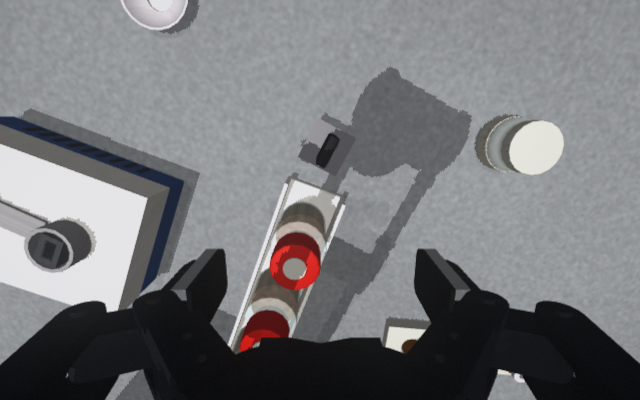

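Wrist view: key head is the dark bar near (328,150) on the grey stand, and the drum slot is near (50,250). Next I measure both.

```bash
python3 - <<'E'
from h import *
d=pickle.load(open("pics/w1.pkl","rb"));i=d["img"]
a=cv2.resize(i[110:190,285:375],None,fx=5,fy=5,interpolation=0);b=cv2.resize(i[200:290,0:110],None,fx=4,fy=4,interpolation=0)
o=np.zeros((400,800,3),np.uint8);o[:400,:450]=a;b=b[:, :350];o[:360,450:450+b.shape[1]]=b
cv2.imwrite("pics/c1.png",o[:,:,::-1])
g=i.max(2)
for t in (30,40,55):
  m=np.zeros(g.shape,np.uint8);m[120:180,300:355]=g[120:180,300:355]<t
  for s,c in blobs(m):
    cs=max(cv2.findContours(m,0,1)[0],key=cv2.contourArea);bx=cv2.boxPoints(cv2.minAreaRect(cs))
    P=np.array([plane(d,p,.09)[:2] for p in bx]);print(t,s,plane(d,c,.09).round(4),P.mean(0).round(4),(P[1]-P[0]).round(4),(P[2]-P[1]).round(4))
E
```

```text
30 [317, 134, 17, 26, 44] [0.6643 0.0138 0.09  ] [0.6645 0.0138] [ 0.025  -0.0049] [-0.0006 -0.0034]
40 [316, 134, 23, 33, 285] [0.6601 0.0101 0.09  ] [0.6622 0.0098] [ 0.0294 -0.0031] [-0.001  -0.0105]
55 [316, 134, 24, 34, 423] [0.6624 0.0097 0.09  ] [0.6622 0.0097] [ 0.0302 -0.0032] [-0.001  -0.0112]
```

View pics/c1.png

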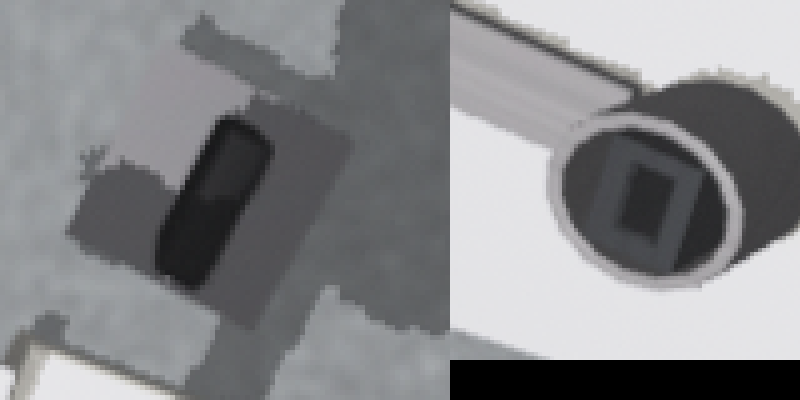

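Key top face: centre (0.662, 0.010), yaw −0.106. I'll use the half-turned grasp so that the last joint has room for the lock turn.

```bash
python3 -m handwheel '.034 .009 0 0;.034 .009 0 0;0 0 0 -.125;0 0 0 -.125;0 0 0 -.125' .05 >/dev/null
python3 -m handwheel '0 0 0 -.125;0 0 0 -.125;0 0 0 -.125;0 0 0 -.125;0 0 0 -.125' >/dev/null
python3 -m handwheel '0 0 0 -.125;0 0 0 -.125;0 0 0 -.125;0 0 0 -.125;0 0 0 -.125' >/dev/null
python3 -m handwheel '0 0 0 -.125;0 0 0 -.125;0 0 0 -.125;0 0 0 -.125;0 0 0 -.125' >/dev/null
python3 -m handwheel '0 0 0 -.125;0 0 0 -.125;0 0 0 -.12;0 0 0 0;0 0 0 0'
python3 - <<'E'
from h import *
d=grab("wrist","w2");i=d["img"];print(proj(d,[.662,.01,.09]),np.arctan2(d["T"][1,1],d["T"][0,1]))
g=i.max(2);u,v=proj(d,[.662,.01,.09]).astype(int)
for t in (40,55,65):
  m=np.zeros(g.shape,np.uint8);r=(slice(v-35,v+35),slice(u-30,u+30));m[r]=g[r]<t
  cs=max(cv2.findContours(m,0,1)[0],key=cv2.contourArea);bx=cv2.boxPoints(cv2.minAreaRect(cs))
  P=np.array([plane(d,p,.09)[:2] for p in bx]);print(t,P.mean(0).round(4),(P[1]-P[0]).round(4),(P[2]-P[1]).round(4))
o=cv2.resize(i[v-50:v+50,u-60:u+60],None,fx=4,fy=4,interpolation=0);cv2.imwrite("pics/c2.png",o[:,:,::-1])
E
```

```text
clock: 3.87
position: [0.6945, 0.0063, 0.2534]
ee_rot: [-0.0, 0.071, 0.997, -0.0]
contact_force: [-0.7, 0.1, -0.9]
width: 0.0504
gripper_force: 0.0
[319.35271503 155.75369844] -0.1425834619691385
40 [0.6604 0.0088] [0.0008 0.0086] [ 0.0304 -0.0029]
55 [0.6604 0.0089] [0.0009 0.0095] [ 0.0305 -0.0027]
65 [0.6605 0.0089] [0.0009 0.0096] [ 0.0306 -0.0028]
```

View pics/c2.png

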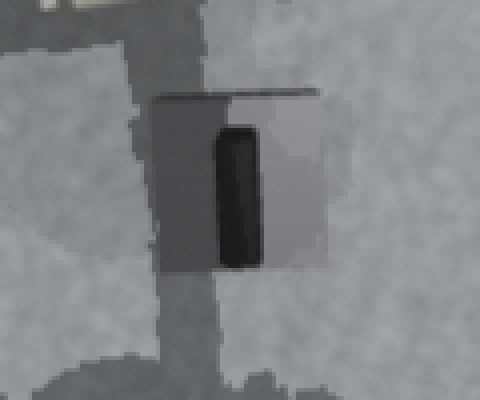

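```bash
python3 -m handwheel '0 0 0 -.045;.0333 0 0 0;0 0 .04 0;0 0 .04 0;0 0 .03 0' .035
python3 -m handwheel '0 0 .02 0;0 0 .02 0;0 0 .015 0;0 0 .01 0;0 0 0 0'
```

```text
clock: 4.33
position: [0.6606, 0.0106, 0.1417]
ee_rot: [-0.0, 0.048, 0.999, -0.0]
contact_force: [-0.3, 0.1, -0.1]
width: 0.0348
gripper_force: 0.0
clock: 4.75
position: [0.6605, 0.0107, 0.0759]
ee_rot: [-0.002, 0.047, 0.999, -0.0]
contact_force: [0.5, 0.4, 0.3]
width: 0.0352
gripper_force: 0.0
```

```bash
python3 -m handwheel '-.0008 -.0013 -.002 0;0 0 0 0'
python3 -m handwheel '0 0 0 0;0 0 0 0;0 0 0 0;0 0 0 0;0 0 0 0' .0 40
python3 -m handwheel '0 0 0 0;0 0 0 0'
```

```text
clock: 4.92
position: [0.6641, 0.0091, 0.0819]
ee_rot: [0.002, 0.047, 0.999, -0.0]
contact_force: [-0.5, -0.0, 1.0]
width: 0.0348
gripper_force: 0.0
clock: 5.33
position: [0.6636, 0.0095, 0.0817]
ee_rot: [0.001, 0.046, 0.999, -0.0]
contact_force: [-0.7, -0.7, 5.8]
width: 0.0092
gripper_force: 40.0
clock: 5.5
position: [0.6637, 0.0095, 0.0817]
ee_rot: [0.001, 0.046, 0.999, -0.0]
contact_force: [-1.4, 0.6, 5.4]
width: 0.0095
gripper_force: 40.0
```

```bash
python3 -m handwheel '0 0 -.01 0;0 0 -.02 0;0 0 -.04 0;0 0 -.04 0;0 0 -.04 0'
python3 -m handwheel '0 0 -.01 0;.0256 .0311 0 0;.0256 .0311 0 0;.0256 .0311 0 0;.0256 .0311 0 0'
python3 -m handwheel '.0256 .0311 0 0;.0256 .0311 0 0;0 0 0 0;0 0 0 0;0 0 0 0'
python3 - <<'E'
from h import *
d=grab("wrist","w3");i=d["img"];u,v=proj(d,[.488,.209,.114]).astype(int);print(u,v)
o=np.zeros((560,800,3),np.uint8)
o[:400,:640]=i;c=cv2.resize(i[v-28:v+28,u-28:u+28],(280,280),interpolation=0);o[280:,520:]=c
cv2.imwrite("pics/c3.png",o[:,:,::-1])
E
```

```text
clock: 5.92
position: [0.662, 0.0098, 0.2317]
ee_rot: [-0.001, 0.046, 0.999, 0.0]
contact_force: [1.5, -0.4, -0.9]
width: 0.0094
gripper_force: 39.2
clock: 6.33
position: [0.5709, 0.1439, 0.2403]
ee_rot: [-0.0, 0.047, 0.999, 0.0]
contact_force: [1.0, -0.1, 0.0]
width: 0.0094
gripper_force: 39.3
clock: 6.75
position: [0.5272, 0.2096, 0.2404]
ee_rot: [0.0, 0.046, 0.999, -0.0]
contact_force: [1.4, -0.2, -0.2]
width: 0.0096
gripper_force: 39.3
315 153
```

View pics/c3.png

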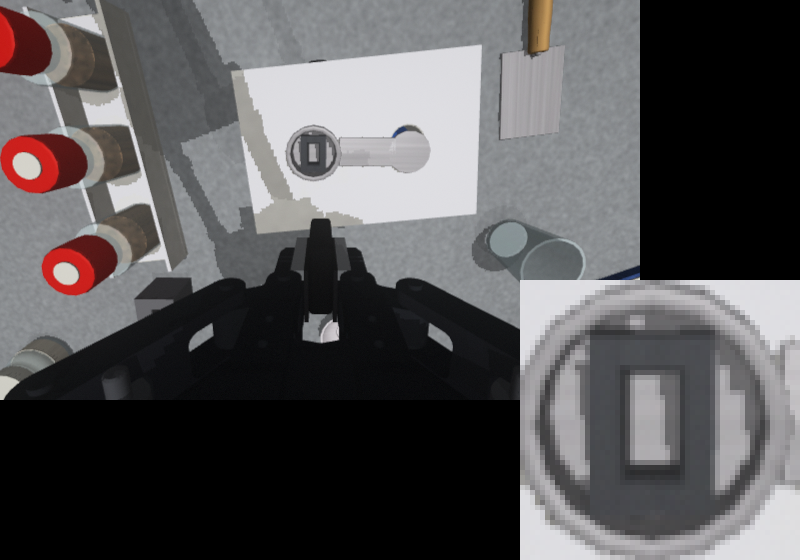

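Slot mouth is at about (313,153), its long side parallel to the tool's x; the key head's front face is at rows 219 onwards, around column 320.

```bash
python3 - <<'E'
from h import *
d=pickle.load(open("pics/w3.pkl","rb"));i=d["img"]
TC=np.linalg.inv(d["hand_eye"]) ;Tt=d["T"]@TC
print("tcp",Tt[:3,3],"yaw",np.arctan2(Tt[1,0],Tt[0,0])-np.pi)
S=plane(d,(312.8,153.3),.114);print("slot",S,(np.linalg.inv(Tt)@np.r_[S,1])[:3])
g=cv2.cvtColor(i,cv2.COLOR_RGB2GRAY)[125:181,287:343].astype(int)
for r in range(20,40,4):print(r+125,g[r,14:42].tolist())
for c in (24,26,28):print("col",c+287,g[15:45,c].tolist())
for o in (0,.0015,.003):
  for n,p in (("head bottom",(.015+o,0,.0317)),("head top",(.015+o,0,-.0083)),("tip",(.0058+o,0,.0497))):
    print(o,n,proj(d,(Tt@np.r_[p,1])[:3]).round(1))
G=cv2.cvtColor(i,cv2.COLOR_RGB2GRAY)
print(G[212:250,320].tolist());
for r in (222,230,238):print(r,G[r,300:342].tolist())
# circle
S2=[plane(d,p,.114) for p in ((286.5,153),(342,153))];print(S2)
# blade angle
for c in (350,370,390):print("blade col",c,G[125:180,c].tolist())
E
```

```text
tcp [0.52717619 0.20962919 0.24043555] yaw -0.09177087239341164
slot [0.48801598 0.20723458 0.114     ] [ 0.0388534  -0.00588727  0.12641581]
145 [76, 77, 76, 77, 74, 72, 57, 78, 147, 175, 175, 175, 175, 162, 108, 107, 105, 97, 63, 74, 76, 76, 76, 76, 91, 138, 176, 162]
149 [75, 75, 76, 76, 74, 71, 57, 77, 147, 174, 175, 176, 175, 174, 163, 107, 106, 98, 63, 74, 75, 75, 76, 75, 90, 138, 176, 176]
153 [73, 75, 76, 76, 73, 70, 57, 75, 144, 170, 170, 170, 170, 170, 156, 104, 104, 95, 63, 72, 76, 75, 76, 74, 87, 136, 171, 171]
157 [73, 74, 73, 75, 73, 72, 59, 75, 143, 170, 171, 171, 171, 172, 158, 105, 105, 95, 59, 73, 75, 73, 73, 75, 88, 134, 172, 171]
161 [74, 73, 73, 72, 74, 70, 59, 64, 106, 123, 121, 122, 123, 123, 122, 114, 78, 73, 56, 72, 74, 75, 74, 74, 97, 154, 174, 174]
col 311 [78, 78, 69, 89, 153, 175, 174, 171, 174, 175, 176, 175, 172, 170, 169, 172, 170, 171, 174, 173, 173, 121, 58, 46, 53, 64, 72, 73, 74, 73]
col 313 [76, 76, 68, 91, 152, 175, 173, 172, 173, 175, 175, 175, 173, 170, 170, 172, 171, 171, 174, 174, 173, 123, 56, 46, 52, 62, 70, 72, 72, 73]
col 315 [75, 75, 67,
[... 1350 characters left out ...]
 167, 165, 165, 169, 171, 171, 171, 170, 173, 144, 191, 221, 222, 222, 222, 222, 222, 222, 222, 221, 222, 221, 221, 222]
blade col 370 [221, 222, 222, 222, 222, 222, 222, 222, 222, 222, 222, 222, 176, 173, 193, 191, 192, 192, 189, 188, 190, 193, 192, 188, 188, 190, 191, 189, 185, 182, 180, 177, 171, 173, 180, 181, 180, 180, 180, 181, 158, 197, 222, 221, 223, 222, 223, 223, 222, 222, 222, 222, 222, 222, 221]
blade col 390 [222, 222, 222, 222, 222, 222, 222, 222, 223, 222, 221, 218, 168, 165, 189, 186, 189, 188, 185, 187, 190, 197, 198, 193, 201, 198, 188, 189, 187, 182, 180, 180, 180, 183, 182, 180, 178, 178, 179, 180, 163, 199, 222, 222, 222, 222, 223, 223, 222, 222, 223, 222, 222, 222, 222]
```

```bash
python3 -m handwheel '.0365 -.005 0 0;0 0 .035 0;0 0 .025 0;0 0 .01 0;0 0 0 0'
python3 -m handwheel '0 0 0 0;0 0 0 0'
python3 - <<'E'
from h import *
from rig import readout
T0=pickle.load(open("pics/w3.pkl","rb"));Tt=T0["T"]@np.linalg.inv(T0["hand_eye"])
print((np.linalg.inv(Tt)@pose(readout.get_state()))[:3,3].round(4))
E
```

```text
clock: 7.22
position: [0.4895, 0.2065, 0.1677]
ee_rot: [-0.003, 0.047, 0.999, -0.001]
contact_force: [-0.1, 0.5, 0.4]
width: 0.0094
gripper_force: 39.3
clock: 7.38
position: [0.4922, 0.2079, 0.1715]
ee_rot: [0.001, 0.047, 0.999, 0.0]
contact_force: [-0.1, -0.3, 0.2]
width: 0.0096
gripper_force: 39.3
[ 0.0347 -0.0049  0.069 ]
```

```bash
python3 -m handwheel '.0017 0 0 0;0 0 0 0;0 0 0 0'
python3 - <<'E'
from h import *
from rig import readout
T0=pickle.load(open("pics/w3.pkl","rb"));Tt=T0["T"]@np.linalg.inv(T0["hand_eye"])
print((np.linalg.inv(Tt)@pose(readout.get_state()))[:3,3].round(4))
d=grab("wrist","w4");i=d["img"];o=cv2.resize(i[120:280,220:420],None,fx=4,fy=3.75,interpolation=0);cv2.imwrite("pics/c4.png",o[:,:,::-1])
E
```

```text
clock: 7.63
position: [0.4892, 0.2084, 0.1712]
ee_rot: [0.001, 0.046, 0.999, 0.0]
contact_force: [-0.3, 0.5, -0.5]
width: 0.0095
gripper_force: 39.3
[ 0.0378 -0.0047  0.0692]
```

View pics/c4.png

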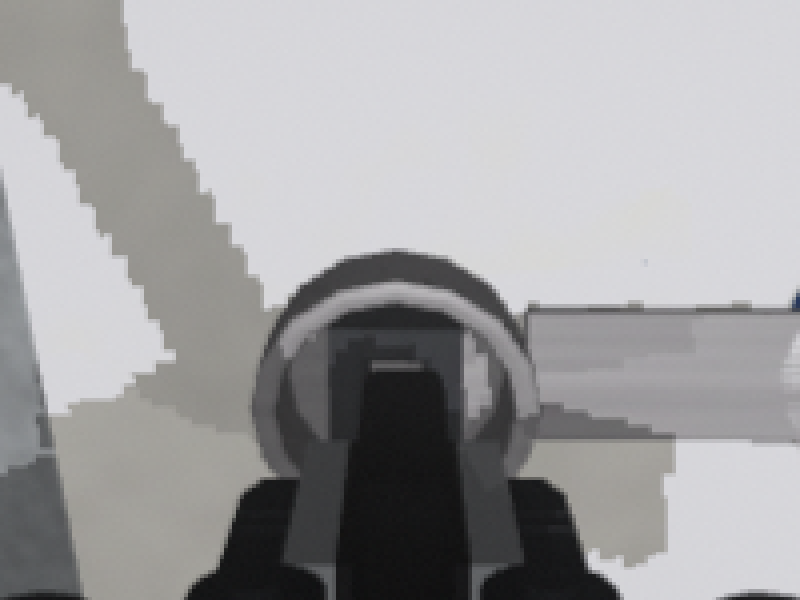

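The slot mouth's far edge is at crop row ~362 (image row 216.5), and its centre column is about 1.8 px left of the key's. So the key needs about 1 mm towards tool −y.

```bash
python3 - <<'E'
from h import *
d=pickle.load(open("pics/w4.pkl","rb"));Tt=d["T"]@np.linalg.inv(d["hand_eye"])
for p in ((319.2,216.5),):
  print((np.linalg.inv(Tt)@np.r_[plane(d,p,.113),1])[:3].round(4))
d=pickle.load(open("pics/w3.pkl","rb"));Tt=d["T"]@np.linalg.inv(d["hand_eye"])
print((np.linalg.inv(Tt)@np.r_[plane(d,(313.2,143.3),.113),1])[:3].round(4))
E
```

```text
[ 0.0087 -0.0007  0.0582]
[ 0.0465 -0.0056  0.1274]
```

```bash
python3 -m handwheel '-.001 -.0009 0 0;0 0 .003 0;0 0 .003 0;0 0 .003 0;0 0 .003 0'
python3 -m handwheel '0 0 .002 0;0 0 .002 0;0 0 0 0'
```

```text
clock: 8.1
position: [0.4894, 0.2072, 0.1578]
ee_rot: [-0.0, 0.046, 0.999, -0.0]
contact_force: [0.3, 0.3, 0.7]
width: 0.0092
gripper_force: 39.3
clock: 8.35
position: [0.4894, 0.2071, 0.1537]
ee_rot: [-0.0, 0.046, 0.999, -0.0]
contact_force: [-0.2, 0.1, 0.1]
width: 0.0096
gripper_force: 39.3
```

```bash
python3 -m handwheel '0 0 .003 0;0 0 .003 0;0 0 .002 0;0 0 .001 0;0 0 0 0'
python3 -m handwheel '0 0 .001 0;0 0 .001 0;0 0 0 0'
```

```text
clock: 8.77
position: [0.4895, 0.2072, 0.1457]
ee_rot: [-0.0, 0.046, 0.999, -0.0]
contact_force: [-0.8, -0.1, 2.8]
width: 0.0094
gripper_force: 40.0
clock: 9.02
position: [0.4895, 0.2072, 0.1456]
ee_rot: [0.001, 0.046, 0.999, 0.0]
contact_force: [-3.2, -0.1, 14.9]
width: 0.0093
gripper_force: 41.7
```

```bash
python3 -m handwheel '0 0 -.001 .1;0 0 0 .12;0 0 0 .12;0 0 0 .12;0 0 0 .12' - 70
python3 -m handwheel '0 0 0 .12;0 0 0 .12;0 0 0 .12;0 0 0 .12;0 0 0 .12'
python3 -m handwheel '0 0 0 .06;0 0 0 .06;0 0 0 .04;0 0 0 0'
python3 - <<'E'
from rig import readout
import numpy as np
s=readout.get_state();print(s["moment"],s["qpos"],2*np.arctan2(s["ee_rot"][2],s["ee_rot"][1])-np.pi)
E
```

```text
clock: 9.43
position: [0.4898, 0.2065, 0.1457]
ee_rot: [0.001, 0.332, 0.943, -0.0]
contact_force: [-1.9, -2.8, 10.4]
width: 0.0092
gripper_force: 69.4
clock: 9.85
position: [0.4892, 0.2062, 0.1457]
ee_rot: [0.001, 0.596, 0.803, -0.001]
contact_force: [-4.0, -3.6, 11.7]
width: 0.0092
gripper_force: 69.6
clock: 10.18
position: [0.489, 0.2061, 0.1457]
ee_rot: [0.001, 0.657, 0.754, -0.001]
contact_force: [-3.4, -4.3, 11.7]
width: 0.0089
gripper_force: 69.6
[-0.61632627  0.6739311   0.01148735] [ 0.26910487  0.29512764  1.76453808 -0.00235414  1.08286757  0.13283559] -1.4334224592914173
```

```bash
cat > m.py <<'E'
from rig import readout
import numpy as np
s=readout.get_state();print("MOM",s["moment"].round(3),"yaw",round(2*np.arctan2(s["ee_rot"][2],s["ee_rot"][1])-np.pi,4),"eff6",s["effort"][5].round(3))
E
python3 -m handwheel '0 0 0 .03;0 0 0 0' |grep force; python3 m.py
python3 -m handwheel '0 0 0 .03;0 0 0 0' |grep force; python3 m.py
python3 -m handwheel '0 0 0 .03;0 0 0 0' |grep force; python3 m.py
python3 -c "
from h import *
d=grab('scene','s5');o=cv2.resize(d['img'][175:275,365:485],(720,600),interpolation=2);cv2.imwrite('pics/c5.png',o[:,:,::-1])"
```

```text
contact_force: [-4.0, -3.8, 11.0]
gripper_force: 69.7
MOM [-0.592  0.678  0.022] yaw -1.463 eff6 0.177
contact_force: [-4.0, -2.8, 10.9]
gripper_force: 69.7
MOM [-0.617  0.681  0.02 ] yaw -1.493 eff6 0.177
contact_force: [-3.3, -3.1, 11.2]
gripper_force: 69.7
MOM [-0.666  0.719  0.075] yaw -1.5229 eff6 0.236
```

View pics/c5.png

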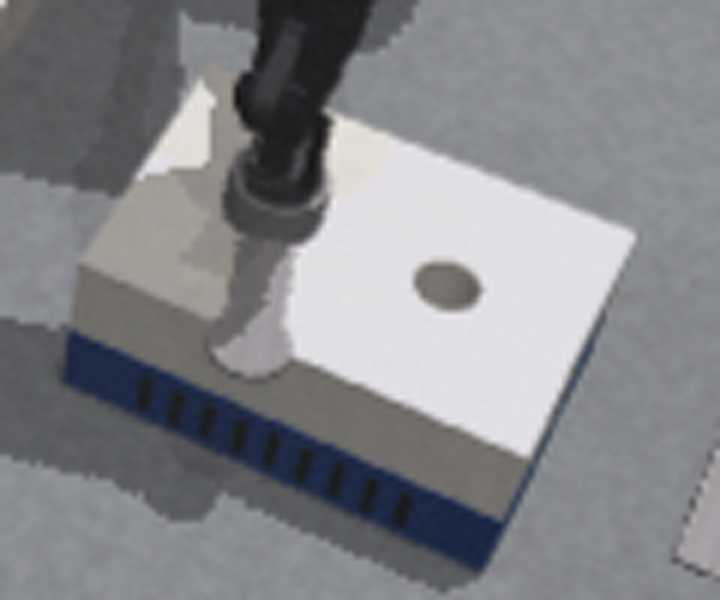

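The well is uncovered and the blade has swung to +x. I keep turning until the stop pushes back clearly.

```bash
python3 -m handwheel '0 0 0 .03;0 0 0 0' |grep force; python3 m.py
python3 -m handwheel '0 0 0 .03;0 0 0 0' |grep force; python3 m.py
python3 -m handwheel '0 0 0 .03;0 0 0 0' |grep force; python3 m.py
```

```text
contact_force: [-3.8, -3.3, 11.5]
gripper_force: 69.7
MOM [-0.624  0.77   0.081] yaw -1.5527 eff6 0.297
contact_force: [-4.4, -2.9, 11.1]
gripper_force: 69.7
MOM [-0.497  0.783  0.232] yaw -1.5823 eff6 0.4
contact_force: [-3.6, -3.1, 10.8]
gripper_force: 69.7
MOM [-0.428  0.761  0.306] yaw -1.6122 eff6 0.47
```

The stop is reached: the turning moment climbs from 0.08 to 0.3 N m. Now I relax, release and rise.

```bash
python3 -m handwheel '0 0 -.001 -.04;0 0 0 -.03;0 0 0 0' - 20 |grep force; python3 m.py
python3 -m handwheel '0 0 0 0;0 0 0 0;0 0 0 0' .04; python3 m.py
python3 -m handwheel '0 0 -.01 0;0 0 -.03 0;0 0 -.03 0;0 0 -.03 0;0 0 0 0'; python3 m.py
python3 -c "
from h import *
d=grab('wrist','w6');T=d['T']@np.linalg.inv(d['hand_eye']);print(T[:3])
o=np.zeros((560,800,3),np.uint8);o[:400,:640]=d['img'];cv2.imwrite('pics/c6.png',o[:400,:640,::-1])
print(proj(d,[.488,.289,.09]))"
```

```text
contact_force: [-2.8, -2.3, 5.6]
gripper_force: 68.9
MOM [-0.432  0.543  0.078] yaw -1.5412 eff6 -0.083
clock: 11.73
position: [0.4898, 0.2074, 0.1451]
ee_rot: [0.0, 0.697, 0.717, 0.0]
contact_force: [-0.1, 1.0, 0.2]
width: 0.0402
gripper_force: 0.0
MOM [-0.02   0.015  0.045] yaw -1.543 eff6 0.001
clock: 12.15
position: [0.4931, 0.2083, 0.2521]
ee_rot: [0.003, 0.697, 0.717, 0.006]
contact_force: [0.3, 0.2, -0.1]
width: 0.0399
gripper_force: 0.0
MOM [ 0.014 -0.019  0.026] yaw -1.5427 eff6 -0.0
[[-0.02813309  0.99952738  0.0123912   0.49311809]
 [ 0.99959921  0.02809166  0.00350502  0.20834996]
 [ 0.00315527  0.01248484 -0.99991708  0.25211894]]
[314.99682886  99.89470193]
```

View pics/c6.png

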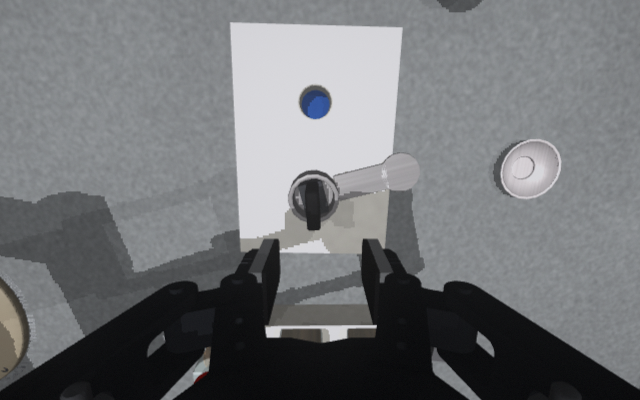

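The well mouth is at (316,102), open; the key stands in the lock and the blade points about 1.3 rad from +y.

```bash
cat > well.py <<'E'
from h import *
d=grab('wrist','w7');i=d['img'];h=cv2.cvtColor(i,cv2.COLOR_RGB2HSV)
u,v=proj(d,[.488,.289,.09]).astype(int);r=(slice(v-26,v+26),slice(u-26,u+26))
g=i.min(2);m=np.zeros(g.shape,np.uint8);m[r]=g[r]<190
cs=max(cv2.findContours(m,0,1)[0],key=cv2.contourArea);e=cv2.fitEllipse(cs);print(e,plane(d,e[0],.09).round(4))
print((np.array(e[1])*np.linalg.norm(plane(d,e[0],.09)-plane(d,(e[0][0]+1,e[0][1]),.09))).round(4))
E
python3 -m handwheel '0 0 0 .028;0 0 0 0;0 0 0 0' .06; python3 well.py
python3 -m handwheel '-.04 -.003 0 0;-.04 -.003 0 0;-.04 -.003 0 0;-.04 -.003 0 0;-.04 -.003 0 0' >/dev/null
python3 -m handwheel '-.04 -.003 0 0;-.04 -.003 0 0;-.04 -.003 0 0;-.04 -.003 0 0;-.04 -.003 0 0' >/dev/null
python3 -m handwheel '-.04 -.003 0 0;0 0 0 0;0 0 0 0;0 0 0 0'
python3 -c "
from h import *
d=grab('wrist','w8');cv2.imwrite('pics/c8.png',d['img'][:,:,::-1]);print(proj(d,[.458,-.192,.081]))"
```

```text
clock: 12.45
position: [0.4891, 0.2071, 0.2446]
ee_rot: [-0.0, 0.707, 0.707, -0.001]
contact_force: [-0.1, 0.1, -0.5]
width: 0.0602
gripper_force: 0.0
((319.5138854980469, 98.94967651367188), (33.68483352661133, 35.997379302978516), 179.34625244140625) [0.4879 0.2876 0.09  ]
[0.0281 0.0301]
clock: 13.67
position: [0.4562, -0.2325, 0.2446]
ee_rot: [-0.001, 0.707, 0.707, 0.0]
contact_force: [0.5, 0.3, 0.1]
width: 0.0599
gripper_force: 0.0
[322.85394172 146.91004205]
```

View pics/c8.png

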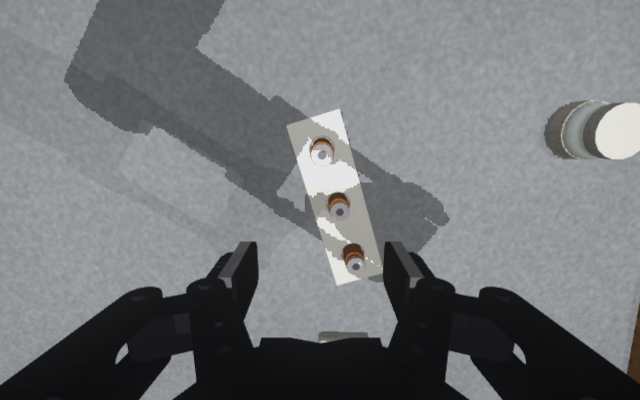

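The tall vial is the top one, cap near (322,152), and the short ones are at (339,207) and (355,262). The rack is skewed by about 16°.

```bash
python3 - <<'E'
from h import *
d=pickle.load(open("pics/w8.pkl","rb"));i=d["img"];g=cv2.cvtColor(i,cv2.COLOR_RGB2GRAY);s=cv2.cvtColor(i,cv2.COLOR_RGB2HSV)[...,1]
for v in range(134,170): print(v,' '.join(f"{g[v,u]:3d}{'a' if s[v,u]>90 else ' '}" for u in range(306,340)))
for z in (.081,):print(plane(d,(322,154),z).round(4))
E
```

```text
134 165  166  165  165  166  166  164  165  166  165  166  166  166  165  166  166  166  166  167  166  167  167  166  166  167  167  167  166  168  167  167  186  230  230 
135 165  165  166  166  166  166  165  165  165  166  165  164  159  155  154  149  151  151  157  163  167  167  166  167  166  166  166  166  167  166  167  175  209  230 
136 165  164  166  165  165  166  165  165  165  163  153  145  146  149  153  153  147  141  143  142  146  152  161  165  167  167  166  167  167  167  166  167  187  230 
137 166  178  211  201  166  166  166  164  157  146  149  153  148  126  130  133  127  122  126  137  151  146  146  157  166  167  167  167  166  166  166  166  187  230 
138 165  175  207  219  165  165  164  151  139  149  153  129  106   79   79   78   78   79   83  106  140  158  141  141  153  166  166  167  166  166  167  167  187  230 
139 166  166  185  227  211  199  153  144  153  156  123   73a  55a  54a  53a  56a  54a  53a  54a  60a  87  121  143  143  143  158  167  166  167  166  166  167  175  199 
140 165  166  187  229  229  209  142  153  141  106   7
[... 4489 characters left out ...]
0  230  229  230  230  230  230  230  230  229  229  227  226  224  227  228  220  216  230  230  230  230  230  230  230  230  230  230  230  230  230 
167 230  229  230  230  229  230  230  230  230  231  230  230  230  230  230  229  230  230  230  230  230  230  230  230  230  229  230  230  230  230  230  230  230  230 
168 229  230  230  230  230  230  230  230  230  230  230  230  230  230  230  230  230  230  230  230  230  230  230  230  230  230  230  230  230  230  230  230  230  230 
169 230  229  230  230  230  230  230  229  230  230  230  230  230  230  230  230  230  230  230  230  230  230  230  230  230  230  230  230  230  231  230  230  230  230 
[ 0.4572 -0.1983  0.081 ]
```

```bash
python3 -m handwheel '.0335 .0008 0 0;0 0 .04 0;0 0 .04 0;0 0 .04 0;0 0 .03 0' >/dev/null
python3 -m handwheel '0 0 .02 0;0 0 .012 0;0 0 .008 0;0 0 0 0;0 0 0 0'
python3 -m handwheel '0 0 0 0;0 0 0 0'
```

```text
clock: 14.55
position: [0.4578, -0.1985, 0.0556]
ee_rot: [0.0, 0.707, 0.708, 0.0]
contact_force: [-0.4, 0.4, -0.4]
width: 0.0602
gripper_force: 0.0
clock: 14.72
position: [0.4583, -0.1995, 0.0565]
ee_rot: [0.001, 0.707, 0.707, 0.0]
contact_force: [-0.3, -0.3, 0.6]
width: 0.0597
gripper_force: 0.0
```

```bash
python3 -m handwheel '.0003 -.001 .005 0;0 0 0 0;0 0 0 0'
python3 -m handwheel '0 0 0 0;0 0 0 0;0 0 0 0;0 0 0 0;0 0 0 0' 0 30
python3 -m handwheel '0 0 0 0;0 0 0 0'
```

```text
clock: 14.97
position: [0.4562, -0.199, 0.0504]
ee_rot: [-0.0, 0.707, 0.707, -0.0]
contact_force: [-0.0, 0.2, 0.0]
width: 0.06
gripper_force: 0.0
clock: 15.38
position: [0.4565, -0.1991, 0.0504]
ee_rot: [0.0, 0.707, 0.707, -0.0]
contact_force: [1.0, 0.9, 1.9]
width: 0.0222
gripper_force: 29.3
clock: 15.55
position: [0.4565, -0.1991, 0.0504]
ee_rot: [0.0, 0.707, 0.707, -0.0]
contact_force: [-0.2, -0.0, 2.1]
width: 0.0226
gripper_force: 29.3
```

```bash
python3 -m handwheel '0 0 -.01 0;0 0 -.025 0;0 0 -.035 0;0 0 -.035 0;0 0 -.035 0'
python3 -m handwheel '0 0 -.03 0;0 0 -.015 0;0 0 0 0;.015 .001 0 0;.03 .002 0 0'
python3 -m handwheel '.03 .002 0 0;.03 .002 0 0;.03 .002 0 0;.03 .002 0 0;.03 .002 0 0'
python3 -m handwheel '.03 .002 0 0;.03 .002 0 0;.03 .002 0 0;.03 .002 0 0;.03 .002 0 0'
python3 -m handwheel '.03 .002 0 0;.03 .002 0 0;.03 .002 0 0;.03 .002 0 0;.012 .001 0 0'
python3 -m handwheel '0 0 0 0;0 0 0 0'
```

```text
clock: 15.97
position: [0.4559, -0.1986, 0.1914]
ee_rot: [-0.001, 0.707, 0.707, -0.0]
contact_force: [1.3, -1.0, -0.9]
width: 0.0223
gripper_force: 30.1
clock: 16.38
position: [0.4593, -0.1557, 0.2342]
ee_rot: [0.0, 0.708, 0.706, -0.001]
contact_force: [0.6, -0.0, -0.3]
width: 0.0222
gripper_force: 30.1
clock: 16.8
position: [0.4683, -0.0024, 0.2336]
ee_rot: [-0.001, 0.707, 0.707, -0.001]
contact_force: [-0.2, -0.8, -0.4]
width: 0.0223
gripper_force: 30.1
clock: 17.22
position: [0.4783, 0.1474, 0.2335]
ee_rot: [-0.001, 0.707, 0.707, -0.001]
contact_force: [-0.0, -0.3, -0.1]
width: 0.0221
gripper_force: 30.1
clock: 17.63
position: [0.4876, 0.2813, 0.2332]
ee_rot: [-0.001, 0.706, 0.708, -0.001]
contact_force: [0.2, -0.6, -0.5]
width: 0.0224
gripper_force: 30.1
clock: 17.8
position: [0.4877, 0.2777, 0.2337]
ee_rot: [-0.0, 0.707, 0.708, -0.002]
contact_force: [-0.4, -0.5, -1.0]
width: 0.0224
gripper_force: 30.1
```

```bash
python3 -m handwheel '.0098 .0006 0 0;0 0 .025 0;0 0 .025 0;0 0 .015 0;0 0 .01 0'
python3 -m handwheel '0 0 .005 0;0 0 0 0;0 0 0 0;0 0 0 0'
cat > chk.py <<'E'
from h import *
from rig import readout
s=readout.get_state();P=s["position"];print(P.round(4),s["ee_rot"].round(4))
for n in ("scene","side"):
    d=grab(n,"f_"+n);h=cv2.cvtColor(d["img"],cv2.COLOR_RGB2HSV)
    V=np.array([P[0],P[1],P[2]-.0444]);b=proj(d,V);t=proj(d,V+[0,0,.07]);print(n,"pred bottom",b.round(1),"well",proj(d,[.488,.2875,.09]).round(1),proj(d,[.4883,.2875,.1]).round(1))
    m=np.zeros(h.shape[:2],np.uint8);u,v=b.astype(int);r=(slice(v-30,v+14),slice(u-14,u+14));q=h[r];m[r]=(q[...,0]>3)&(q[...,0]<20)&(q[...,1]>110)
    for x in blobs(m,10):print(x)
    for rr in range(v-12,v+8):
        c=np.nonzero(m[rr])[0]; 
        if len(c):print(rr,c.min(),c.max(),end=' | ')
    print()
E
python3 chk.py
```

```text
clock: 18.22
position: [0.4879, 0.2864, 0.1582]
ee_rot: [-0.001, 0.708, 0.707, -0.002]
contact_force: [-0.2, -0.0, 0.5]
width: 0.0223
gripper_force: 30.1
clock: 18.55
position: [0.4899, 0.288, 0.1565]
ee_rot: [0.0, 0.707, 0.707, 0.001]
contact_force: [-0.4, -0.1, -1.2]
width: 0.0221
gripper_force: 30.1
[0.4899 0.288  0.1565] [5.000e-04 7.072e-01 7.070e-01 1.100e-03]
scene pred bottom [440.6 217.2] well [438.9 222.2] [439.6 219.8]
([437, 216, 9, 4, 22], [440.7, 217.5])
216 437 440 | 217 438 445 | 218 438 444 | 219 440 443 | 
side pred bottom [315.  281.8] well [315.6 285.5] [315.5 283.8]
([311, 271, 8, 15, 80], [314.0, 278.4])
271 311 311 | 272 311 311 | 273 311 317 | 274 311 318 | 275 311 317 | 276 311 317 | 277 311 317 | 278 311 317 | 279 311 317 | 280 311 317 | 281 311 317 | 282 312 317 | 283 312 317 | 284 312 316 | 285 314 314 |
```

```bash
python3 -m handwheel '-.0005 -.0014 .006 0;0 0 .006 0;0 0 0 0;0 0 0 0;0 0 0 0'
python3 -m handwheel '0 0 0 0;0 0 0 0;0 0 0 0;0 0 0 0;0 0 0 0'; python3 chk.py | head -1
```

```text
clock: 19.07
position: [0.4875, 0.2873, 0.1431]
ee_rot: [-0.0, 0.707, 0.707, -0.0]
contact_force: [0.6, 0.4, -0.6]
width: 0.0221
gripper_force: 30.1
clock: 19.48
position: [0.4876, 0.2873, 0.1434]
ee_rot: [0.0, 0.707, 0.707, 0.0]
contact_force: [-0.1, -0.0, -0.4]
width: 0.022
gripper_force: 30.1
[0.4876 0.2873 0.1434] [1.000e-04 7.071e-01 7.071e-01 1.000e-04]
```

```bash
python3 -c "
from rig import ticket;print(ticket.sign_off())"
```

```text
the job is handed in; nothing more can be done
None
```

The job is handed in: the key is fully in the lock, turned to its stop and left there with the shutter open. The tall vial is held still and upright over the well, within about 1 mm of centre, with its bottom about 9 mm above the mouth.

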